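# Put the thread spool away in a chest with a locking lid stay

### The job

Put the loose thread spool away: raise the chest's lid until its folding stay pulls taut and locks, and let the lid stand on it; stand the spool upright in the empty front trough; then push the stay's knee back past straight so that it folds, and lower the lid until it is fully shut. Feel for the stay's stop and do not strain it, do not let the lid drop, and leave the other things on the bench where they are.

Things in the scene. Friction and masses are not known exactly. Their poses are not given: they have to be found in the camera images.
- chest: Plywood thread chest fixed to the bench, 280 mm (its x) by 200 (y) by 90 high without lid, walls and floor 10 mm. Origin: centre of its underside, z up. Hinge along the rear (+y) top edge, opens at the front (-y). Inside: a bay at the +x end (local x 0.090 to 0.130) for the stay; a row of fixed spools along the rear; an empty front trough. Carries lid, handle and stay.
- trough (a point): Middle of the empty front trough, on its floor, 10 mm above the bench. The trough is 214 mm along the chest's x by 108 mm along its y; the partition behind it is 45 mm high, the front wall rises 80 mm above the floor.
- chest_hinge (a point): Middle of the lid's hinge line, 90 mm above the bench (level with the chest's rim); the line runs along the chest's x.
- lid (a joint): Lid angle in rad: 0 shut, grows as the front rises, up to somewhere between 1.26 and 1.46, where the stay is straight and taut (differs from start to start, to be felt). Plywood lid 280 x 200 x 12 mm, about 0.65 kg, underside level with the hinge line when shut. Stiff hinges: with the stay unlocked it stays put above 1.17 rad; somewhere below 1.1 it falls shut by itself.
- handle (a point): Middle of the grip bar of the lid's bow handle: round steel bar 10 mm thick, 120 mm long, parallel to the hinge line, in the lid's plane, 32 mm clear of the lid's front edge. It is 237 mm from the hinge line (lid shut: 237 mm in front of it, 6 mm above it) and turns easily between gripping fingers.
- hinge_end (a point): Point on the hinge line in the plane of the stay (115 mm from its middle towards the chest's +x end).
- knee (a point): Knee rivet of the stay: steel barrel, 16 mm diameter, 20 mm long along the hinge line. From hinge_end it is 92 to 96 mm away when the stay is straight, about 111 to 114 mm when locked (knee over centre, bent forward against its stop; 45 to 60 mm above the rim), less than 85 mm when unlocked and folding towards the hinge (where it rests when the lid is shut).
- stay_lower: Lower of the stay's two flat steel arms (93 mm between pivots, 12 x 3 mm). Origin: foot pivot, 130 mm in front of the hinge line and 25 to 45 mm below the rim (its plate is slotted); z runs to the knee. With the lid pulled up taut a weak spring takes the knee over centre; eased down some 10 mm at the handle, the lid rests locked, about 0.03 rad below taut.
- knee_front (a point): Front face of the knee barrel, where a finger pushes. To unlock: push here with some 2 to 5 N towards the hinge and downward, along the knee's arc about the foot; the lid lifts slightly (about 0.03 rad) as the stay passes straight, then comes down as the knee folds. Once the lid is 0.02 to 0.04 rad below its locked angle, they stay there when let go; nearer to straight the knee may spring back.
- stay_bracket (a joint): How far the thin sheet-steel foot bracket of the stay is bent, in m: 0 unloaded, positive upward (stay pulled after it is taut), negative downward (lid forced down on the locked stay). It gives 1 mm for about 8 N, and 3 to 4 N of further pull at the handle bend it 1 mm; beyond 2.5 mm (about 9 N more than the lid needs) it is spoiled.
- spool: The loose spool: wound thread on a flanged core, rigid, reddish brown, 60 mm tall, 50 mm across the flanges, 44 mm across the winding, about 90 g, standing upright. Origin at the centre of its underside.
- glue: White glue bottle, 36 mm diameter, 105 mm tall, standing; leave alone. Origin under its centre.
- tool_jar: Glass jar of small tools, 68 mm diameter, 70 mm tall, its tools up to 140 mm; leave alone. Origin under its centre.

How it is judged (in metres and radians):
On the way, in this order (a step that is already met when the one before it is completed fails the run):
1. the lid stands open by itself on the locked stay (distance between knee and hinge_end above 0.0985 m and value of joint lid above 1.15 rad and contact force between the fingers and chest below 0.2 N), for 0.2 s.
2. the spool stands upright in the front trough, released, with the lid still locked open (x of spool in the frame of chest between -0.11 and 0.064 m and y of spool in the frame of chest between -0.072 and 0 m and height (world z) of spool below 0.014 m and angle between spool's own z axis and vertical below 0.1 rad and contact force between the fingers and spool below 0.1 N and distance between knee and hinge_end above 0.0985 m), for 0.2 s.
3. the knee is folded past straight (distance between knee and hinge_end below 0.085 m), for 0.05 s.
At the end, for the whole second after the job is handed in: The lid is shut (within 0.02 rad), and the spool stands upright (within 0.1 rad) and still on the floor of the front trough (value of joint lid below 0.02 rad and x of spool in the frame of chest between -0.11 and 0.064 m and y of spool in the frame of chest between -0.072 and 0 m and height (world z) of spool below 0.014 m and angle between spool's own z axis and vertical below 0.1 rad and linear speed of spool below 0.02 m/s); the robot touches nothing.
It fails at once if the stay's foot bracket is bent by more than 2.5 mm, by pulling on past taut or by forcing the lid down on the locked stay (value of joint stay_bracket above 0.0025 m or value of joint stay_bracket below -0.0025 m).
It fails at once if the lid is dropped (it falls faster than 2.5 rad/s) (velocity of joint lid below -2.5 rad/s).
It fails at once if the glue bottle or the tool jar is moved by more than 20 mm or tipped (distance of any of glue, tool_jar from where it was at the start of the episode above 0.02 m or angle between any of glue, tool_jar's own z axis and vertical above 0.3 rad).
It fails at once if the stay is pushed or squeezed with more than 20 N (contact force between the fingers and stay_lower above 20 N).
It also fails if it takes over 72 s, if anything falls off the work surface, if the arm or the gripper's body presses on something with over 40 N, if the wrist force passes 120 N, or if a joint passes its speed limit or range.

### The arm

A 7-joint arm with a two-finger parallel gripper is mounted at the origin on the work surface. World frame = base frame: x ahead of the robot, y to its left, z up, the work surface at z = 0. Lengths are in mm, angles in rad, forces in N, time in s.
With the tool pointing down it reaches from about 400 to 850 mm from the base axis. Payload 4.4 kg.
Tool frame: the origin (TCP) lies between the finger pads; the fingertips stand 22 mm ahead of it and the grasp point (between the pads) lies 3 mm ahead of it; z points along the fingers, y is the line along which they close (so a half turn about z gives the same grasp; the last joint's range is limited). The gripper opens to 94 mm and grips with 3 to 60 N. Pads are 16 mm wide; open, the fingers measure 119 mm over their backs; the gripper's body (75 mm by 177 mm) begins 78 mm behind the grasp point.
Start: joints at [-1.32, 0.628, 0.038, 1.517, -0.027, 0.996, -0.02], TCP at [202.469, 617.676, 227.478] pointing down, gripper open.
Joint ranges: [-3.06, 3.06], [-0.37, 2.12], [-1.25, 1.32], [0.18, 2.47], [-1.1, 4.24], [0.23, 1.98], [-2.94, 2.94]. Speed limits (rad/s): [2.57, 2.57, 3.14, 3.14, 3.14, 3.14, 3.14].

### API

Orientations are given as a 3x3 rotation matrix whose columns are the frame's x, y, z axes.
In Python, from plant import ctrl, cams, finish_job, models gives the robot as it stands.
- The arm moves only by the shell command python3 -m pendant 'ROWS' [OPENING]. ROWS is JSON, a list of rows, each a list of 6 numbers: the shift along the tool's x, y, z in units of 0.02 m (1.0 is 0.02 m), then the turn, a rotation vector about the tool's x, y, z in units of 0.08 rad (1.0 is 0.08 rad). A call has exactly 10 rows; each row shifts and turns the commanded pose from where the row before left it, along the tool's axes as they then stand; what a row does not reach is not made up. A row lasts 1/12 s, in which the tool goes at most 41.7 mm and 7.16 degrees, less where a joint would pass 70% of its speed; a pose out of reach is approached as far as the arm can. A call with a number of a shift or a turn outside -1 to 1 is refused whole. A call with a gripper value outside its range is refused whole. OPENING is the closure, from 0 (fully open) to 1 (shut), set as the call begins (- or left out, the last holds). The fingers move at their own pace and stop on an object; the grip force is fixed at half the most. Time passes only in rows, so rows that do not move let the fingers close, or fill a call up. It gives the time, the measured TCP pose, the force, the opening and the grip force at its end, in the units of the state.
- ctrl.get_state(): the state, without advancing time (a new reading comes with each control period).
- cams.capture(name): name is "scene" or "top"; returns a dict with "frame" (420x560x3 uint8, blue, green, red), "depth" (420x560 float32, mm along the optical axis (not along the pixel's ray), 0 where there is no reading), "K" (3x3 intrinsics, pixels), "k1" (the pictures are not rectified: a ray, as slopes to the right and down, at radius r is drawn at 1 + k1 r^2 times it, then the intrinsics apply), "extrinsics" (4x4, takes a point from world to camera coordinates). Camera axes: x right, y down, z forward; pixel columns grow to the right and rows downward; lengths in mm; the calibration is good to about 2 mm. A picture is of the moment at which its call begins.
- finish_job(): hands the job in; it is judged then, once.
Trained networks look in a picture, given as the dict that the camera call returned (one of the last four; its "shot" number tells which), for a name from the list of things; names that differ only in an ending like _2 or _b are one class to them, and where a whole thing is asked for, a point or a joint stands for the part that bears it (a point fixed in the world has none). Each returns a list of dicts, best first, with "score" (0 to 1); they miss things now and then, are a little off and sometimes report something else, mostly with a low value. They report only what shows in the picture. A call takes as long as a camera call.
- models.boxes_of(label, picture): "box" ([left, top, width, height] as shares, 0 to 1, of the picture: columns of its width, rows of its height, round what is visible of it).
The state is a dict: "time": time; "q": joint angles; "joint_velocities": joint speeds; "joint_torque": joint torques, N m; "ee_pos": TCP position; "tool_rot": TCP orientation; "ft_force": force on the tool from outside, world axes, zero at the start; "moment": the same for the moment, N m; "width": finger opening in mm; "finger_force": force on a finger pad.
Only numpy, scipy, OpenCV 4.12 (cv2) and the standard library are available. Lean on these libraries where they do the work, as an engineer would, in place of code of your own. Each camera call takes 0.05 s, during which the arm holds its last target. There are 200 camera calls.

## Working session

There is one attempt and no reset: what is moved stays moved. The work goes in short steps, Python scripts to look and compute and a shell command to move; the robot and the scene stay as the last step left them, time stands still between calls to the robot, and variables do not carry over. Pictures are saved under pics/ and viewed, at most 10 in all, crops included, and the job is handed in when it is done.

```bash
ls; mkdir -p pics; cat > h.py <<'E'
import numpy as np, cv2
from plant import ctrl, cams, models
def und(p,u,v):
    K=p["K"];xd=(u-K[0,2])/K[0,0];yd=(v-K[1,2])/K[1,1];x,y=xd,yd
    for _ in range(20):
        s=1+p["k1"]*(x*x+y*y);x,y=xd/s,yd/s
    return x,y
def cloud(p):
    p={**p,"K":np.array(p["K"]),"extrinsics":np.array(p["extrinsics"])}
    d=p["depth"];v,u=np.mgrid[:d.shape[0],:d.shape[1]].astype(float)
    x,y=und(p,u,v);c=np.stack([x*d,y*d,d],-1)
    E=p["extrinsics"];w=(c-E[:3,3])@E[:3,:3]
    w[d<=0]=np.nan
    return w
def px(p,X):
    E=np.array(p["extrinsics"]);K=np.array(p["K"]);c=E[:3,:3]@np.array(X,float)+E[:3,3]
    x,y=c[0]/c[2],c[1]/c[2];s=1+p["k1"]*(x*x+y*y)
    return K[0,0]*x*s+K[0,2],K[1,1]*y*s+K[1,2]
def pix(b): 
    l,t,w,h=b["box"];return [round(l*560),round(t*420),round((l+w)*560),round((t+h)*420)]
E
python3 - <<'E'
from h import *
np.set_printoptions(precision=3,suppress=True)
im=[]
for n in("scene","top"):
    p=cams.capture(n);cv2.imwrite(f"pics/{n}0.png",p["frame"])
    np.savez(f"{n}0.npz",**p)
    print(n,np.array(p["extrinsics"])[:3].tolist(),p["k1"])
    for l in("chest","lid","handle","spool","glue","tool_jar"):
        print(l,[(pix(b),round(b["score"],2)) for b in models.boxes_of(l,p)[:2]])
s=ctrl.get_state();print(s)
E
```

```text
pics
scene [[0.7785003779943577, 0.6274246898731478, -0.016595782603607136, -432.0478412690707], [0.3581402326673447, -0.4657792713782177, -0.8091880152964184, -115.38716040435672], [-0.5154345110754828, 0.6240095583338134, -0.5873153632422847, 1566.533923640527]] -0.10805155709863777
chest [([222, 161, 349, 262], 0.78)]
lid [([223, 160, 352, 235], 0.84)]
handle [([227, 160, 351, 234], 0.66)]
spool [([141, 259, 168, 294], 0.93)]
glue [([253, 264, 267, 309], 0.64)]
tool_jar [([351, 134, 370, 180], 0.74)]
top [[0.028499264366736107, -0.9992503633365257, 0.026201208032769013, -12.027913026975732], [-0.9904476251577264, -0.031766531573951824, -0.1341804355753159, 576.8426958968723], [0.13491217050353632, -0.022126880566014865, -0.9906104720859971, 1166.5617951547654]] -0.11975221322228205
chest [([216, 154, 324, 280], 0.77)]
lid [([215, 153, 326, 277], 0.23)]
handle [([215, 156, 321, 278], 0.69)]
spool [([403, 250, 427, 273], 0.71), ([219, 155, 325, 277], 0.15)]
glue [([360, 159, 380, 175], 0.8)]
tool_jar [([103, 186, 142, 216], 0.97)]
{'time': 0.7, 'q': array([-1.32 ,  0.628,  0.039,  1.517, -0.027,  0.996, -0.02 ]), 'joint_velocities': array([ 0.001, -0.001, -0.001, -0.001,  0.002, -0.002,  0.001]), 'joint_torque': array([  0.   , -54.944,   1.143, -18.692,  -0.052,   0.016,   0.   ]), 'ee_pos': array([202.482, 617.676, 227.497]), 'tool_rot': array([[-0.95 ,  0.312,  0.   ],
       [ 0.312,  0.95 ,  0.   ],
       [ 0.   ,  0.   , -1.   ]]), 'ft_force': array([ 0.07 ,  0.118, -0.373]), 'moment': array([-0.039, -0.059,  0.007]), 'finger_force': 0.0, 'width': 93.99492756815312}
```

```bash
python3 - <<'E'
from h import *
a=cv2.imread("pics/scene0.png")[100:340,100:420];b=cv2.imread("pics/top0.png")[100:340,80:460]
a=cv2.resize(a,None,fx=1.2,fy=1.2);a=cv2.resize(cv2.imread("pics/scene0.png")[110:330,120:400],(400,314));b=cv2.resize(cv2.imread("pics/top0.png")[110:330,90:450],(400,244))
c=np.zeros((314,800,3),np.uint8);c[:,:400]=a;c[:244,400:]=b;cv2.imwrite("pics/v1.png",c)
np.set_printoptions(precision=1,suppress=True)
for n in("scene","top"):
    p=dict(np.load(n+"0.npz",allow_pickle=True));p["k1"]=float(p["k1"]);w=cloud(p)
    for name,m in(("lid",(w[...,2]>75)&(w[...,2]<125)),):
        r=slice(150,285);q=w[r,200:360].reshape(-1,3);q=q[(q[:,2]>85)&(q[:,2]<112)]
        rect=cv2.minAreaRect(q[:,:2].astype(np.float32));print(n,rect,np.nanmedian(q[:,2]),len(q))
    bx=dict(scene=dict(spool=[141,259,168,294],glue=[253,264,267,309],jar=[351,134,370,180]),top=dict(spool=[403,250,427,273],glue=[360,159,380,175],jar=[103,186,142,216]))[n]
    for k,(l,t,r,bb) in bx.items():
        q=w[t:bb,l:r].reshape(-1,3);q=q[q[:,2]>15];
        if not len(q): print(n,k,"none");continue
        tp=q[q[:,2]>np.percentile(q[:,2],97)-8]
        print(n,k,"top z",np.percentile(q[:,2],97),"topcentre",(tp.min(0)+tp.max(0))/2,np.median(tp,0),len(tp))
E
```

```text
scene ((528.7770385742188, 68.31224060058594), (287.625244140625, 612.3466796875), 0.5863870978355408) 101.24872898009092 5423
scene spool top z 63.317360749644756 topcentre [ 436.2 -338.9   60.3] [ 437.6 -339.7   60.8] 276
scene glue top z 104.83864340338792 topcentre [ 665.8 -227.1  102. ] [ 668.1 -228.3  103.8] 57
scene jar top z 122.41170280766367 topcentre [558.8 391.6 122.7] [560.  392.  122.4] 35
top ((528.62158203125, 26.320892333984375), (247.3004150390625, 281.3146057128906), 88.78446197509766) 102.90636027125733 10488
top spool top z 64.15085408423337 topcentre [ 435.9 -336.2   60.7] [ 435.6 -336.1   60.6] 293
top glue top z 107.91232937347392 topcentre [ 665.5 -222.   105.8] [ 665.2 -222.5  106.3] 41
top jar top z 128.69873484161678 topcentre [558.  391.9 131.2] [561.5 396.6 128.3] 41
```

View pics/v1.png

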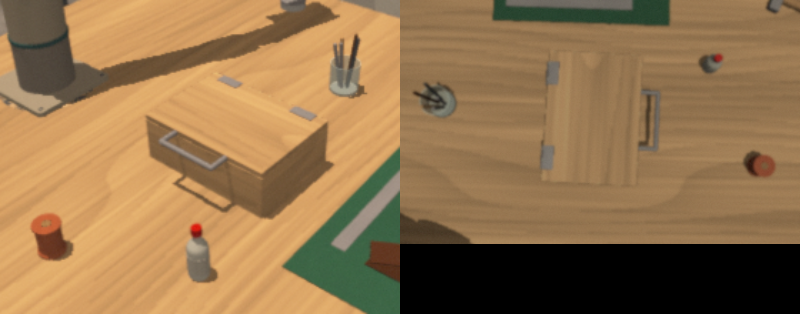

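```bash
python3 - <<'E'
from h import *
np.set_printoptions(precision=2,suppress=True)
for n in("top","scene"):
    p=dict(np.load(n+"0.npz",allow_pickle=True));p["k1"]=float(p["k1"]);w=cloud(p)
    q=w.reshape(-1,3);q=q[(q[:,2]>94)&(q[:,2]<110)&(abs(q[:,0]-528)<170)&(abs(q[:,1]-40)<200)]
    lid=q[q[:,1]>-64];print(n,len(lid),np.median(lid[:,2]),cv2.minAreaRect(lid[:,:2].astype(np.float32)))
    for lo,hi in((1,99),(.3,99.7)): print(np.percentile(lid[:,0],[lo,hi]),np.percentile(lid[:,1],[lo,hi]))
    # rear edge fit: max y by x bins
    xs=np.arange(410,650,20);e=[np.percentile(lid[abs(lid[:,0]-x)<10][:,1],99) for x in xs];f=[np.percentile(lid[abs(lid[:,0]-x)<10][:,1],1) for x in xs]
    print("rear",np.polyfit(xs-528,e,1),"front",np.polyfit(xs-528,f,1))
    h=q[q[:,1]<-70];print("handle",len(h),np.median(h,0),np.percentile(h[:,0],[1,99]),h[:,1].min())
    b=h[h[:,1]<np.percentile(h[:,1],30)+4]; print(np.polyfit(b[:,0]-528,b[:,1],1))
E
```

```text
top 10144 102.96986020062369 ((528.9600830078125, 42.44171142578125), (213.618896484375, 281.3507080078125), 88.81103515625)
[391.14 665.75] [-54.18 144.01]
[388.91 668.23] [-57.15 146.81]
rear [ -0.02 143.96] front [ -0.02 -54.32]
handle 285 [526.12 -90.47 100.86] [461.97 590.32] -97.51504329459205
[ -0.   -92.89]
scene 4785 101.43604872100464 ((528.602783203125, 39.685646057128906), (208.6280975341797, 285.1253356933594), 89.2945327758789)
[391.87 668.72] [-60.04 138.9 ]
[389.43 670.18] [-61.42 142.62]
rear [ -0.03 138.86] front [ -0.03 -58.81]
handle 212 [533.83 -95.79  99.13] [462.91 589.66] -102.31925366191736
[ -0.01 -97.59]
```

```bash
R='[-0.9,-1,0,0,0,0]'; python3 -m pendant '[[-0.9,-1,0,0,0,0],[-0.9,-1,0,0,0,0],[-0.9,-1,0,0,0,0],[-0.9,-1,0,0,0,0],[-0.9,-1,0,0,0,0],[-0.9,-1,0,0,0,0],[-0.9,-1,0,0,0,0],[-0.9,-1,0,0,0,0],[-0.9,-1,0,0,0,0],[-0.9,-1,0,0,0,0]]' 0.68
python3 -m pendant '[[-0.9,-1,0,0,0,0],[-0.9,-1,0,0,0,0],[-0.9,-1,0,0,0,0],[-0.9,-1,0,0,0,0],[-0.9,-1,0,0,0,0],[-0.9,-1,0,0,0,0],[-0.9,-1,0,0,0,0],[-0.9,-1,0,0,0,-1],[-0.9,-1,0,0,0,-1],[-0.9,-1,0,0,0,-1]]'
```

```text
time: 1.53
ee_pos: [311.7, 370.4, 227.7]
tool_rot: [[-0.95, 0.311, 0.0], [0.311, 0.95, 0.0], [-0.0, 0.001, -1.0]]
ft_force: [0.2, -0.2, 0.6]
width: 31.5
finger_force: 0.0
time: 2.37
ee_pos: [425.8, 127.1, 227.7]
tool_rot: [[-0.997, 0.073, 0.0], [0.073, 0.997, 0.0], [-0.0, 0.0, -1.0]]
ft_force: [-0.0, 1.3, -0.2]
width: 30.3
finger_force: 0.0
```

```bash
python3 -m pendant '[[-0.5,-1,0,0,0,-0.65],[-0.5,-1,0,0,0,0],[-0.5,-1,0,0,0,0],[-0.5,-1,0,0,0,0],[-0.5,-1,0,0,0,0],[-0.5,-1,0,0,0,0],[-0.5,-1,0,0,0,0],[-0.5,-1,0.5,0,0,0],[-0.5,-1,0.5,0,0,0],[-0.5,-1,0.5,0,0,0]]'
python3 -m pendant '[[0,-1,0.5,0,0,0],[0,-0.1,0.5,0,0,0],[0,0,0.5,0,0,0],[0,0,0.5,0,0,0],[0,0,0,0,0,0],[0,0,0,0,0,0],[0,0,0,0,0,0],[0,0,0,0,0,0],[0,0,0,0,0,0],[0,0,0,0,0,0]]'
python3 - <<'E'
from h import *
np.set_printoptions(precision=2,suppress=True)
s=ctrl.get_state();print(s["ee_pos"],s["ft_force"])
im=[]
for n in("scene","top"):
    p=cams.capture(n);f=p["frame"]
    # project predicted grasp point & fingertips (from TCP)
    for dz,c in((-22,(0,0,255)),):
        u,v=px(p,s["ee_pos"]+[0,0,dz]);cv2.circle(f,(int(round(u)),int(round(v))),2,c,-1);print(n,u,v)
    u,v=int(u),int(v);im.append(cv2.resize(f[v-60:v+60,u-60:u+60],(390,390)))
cv2.imwrite("pics/v2.png",np.hstack(im))
E
```

```text
time: 3.2
ee_pos: [520.3, -75.5, 197.4]
tool_rot: [[-1.0, 0.025, 0.001], [0.025, 1.0, -0.0], [-0.001, 0.0, -1.0]]
ft_force: [0.5, -0.0, 0.5]
width: 29.8
finger_force: 0.0
time: 4.03
ee_pos: [519.4, -96.3, 158.0]
tool_rot: [[-1.0, 0.024, 0.001], [0.024, 1.0, -0.0], [-0.001, -0.0, -1.0]]
ft_force: [0.2, 0.4, -0.2]
width: 29.8
finger_force: 0.0
[519.38 -96.28 157.97] [ 0.24  0.38 -0.23]
scene 246.014556168676 204.5652597610685
top 324.3156366807382 219.47208960417353
```

View pics/v2.png

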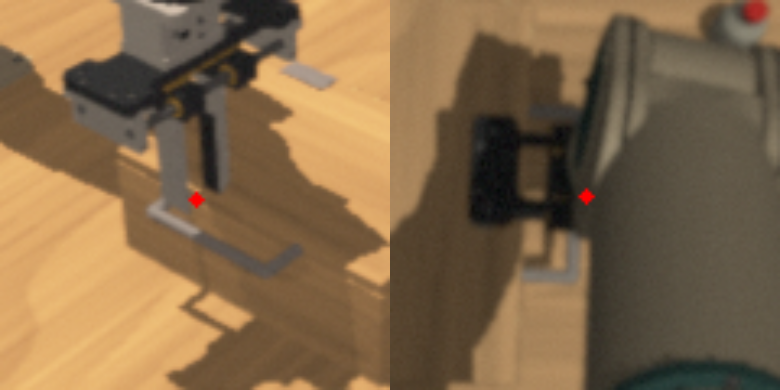

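```bash
python3 -m pendant '[[-0.35,0,0.5,0,0,0],[0,0,0.5,0,0,0],[0,0,0.5,0,0,0],[0,0,0.5,0,0,0],[0,0,0.5,0,0,0],[0,0,0.45,0,0,0],[0,0,0,0,0,0],[0,0,0,0,0,0],[0,0,0,0,0,0],[0,0,0,0,0,0]]'
python3 -m pendant '[[0,0,0,0,0,0],[0,0,0,0,0,0],[0,0,0,0,0,0],[0,0,0,0,0,0],[0,0,0,0,0,0],[0,0,0,0,0,0],[0,0,0,0,0,0],[0,0,0,0,0,0],[0,0,0,0,0,0],[0,0,0,0,0,0]]' 1
```

```text
time: 4.97
ee_pos: [526.5, -96.7, 98.9]
tool_rot: [[-1.0, 0.025, 0.001], [0.025, 1.0, -0.0], [-0.001, -0.0, -1.0]]
ft_force: [0.4, 0.1, -0.2]
width: 30.3
finger_force: 0.0
time: 5.8
ee_pos: [526.4, -92.6, 98.8]
tool_rot: [[-1.0, 0.022, 0.0], [0.022, 1.0, 0.004], [-0.0, 0.004, -1.0]]
ft_force: [-0.5, 7.8, 2.7]
width: 9.1
finger_force: 30.0
```

```bash
python3 -m pendant '[[0,0.23,-0.59,0,0,0],[0,0.06,-0.59,0,0,0],[0,0.09,-0.585,0,0,0],[0,0.12,-0.58,0,0,0],[0,0.147,-0.574,0,0,0],[0,0.175,-0.566,0,0,0],[0,0.203,-0.556,0,0,0],[0,0.231,-0.546,0,0,0],[0,0.258,-0.533,0,0,0],[0,0.284,-0.52,0,0,0]]'
```

```text
time: 6.63
ee_pos: [527.1, -61.8, 211.8]
tool_rot: [[-1.0, 0.026, 0.001], [0.026, 1.0, -0.002], [-0.001, -0.002, -1.0]]
ft_force: [1.7, -2.9, -3.6]
width: 9.1
finger_force: 30.0
```

```bash
python3 -m pendant '[[0,0.31,-0.505,0,0,0],[0,0.334,-0.489,0,0,0],[0,0.358,-0.472,0,0,0],[0,0.382,-0.453,0,0,0],[0,0.404,-0.433,0,0,0],[0,0.425,-0.413,0,0,0],[0,0.445,-0.391,0,0,0],[0,0.464,-0.368,0,0,0],[0,0.482,-0.345,0,0,0],[0,0.498,-0.32,0,0,0]]'
python3 -m pendant '[[0,0.514,-0.295,0,0,0],[0,0.528,-0.269,0,0,0],[0,0.541,-0.242,0,0,0],[0,0,0,0,0,0],[0,0,0,0,0,0],[0,0,0,0,0,0],[0,0,0,0,0,0],[0,0,0,0,0,0],[0,0,0,0,0,0],[0,0,0,0,0,0]]'
```

```text
time: 7.47
ee_pos: [529.1, 17.9, 297.2]
tool_rot: [[-1.0, 0.027, 0.002], [0.027, 1.0, -0.005], [-0.002, -0.005, -1.0]]
ft_force: [-0.6, -10.2, 7.3]
width: 9.0
finger_force: 30.0
time: 8.3
ee_pos: [530.0, 51.5, 314.0]
tool_rot: [[-1.0, 0.026, 0.002], [0.026, 1.0, -0.002], [-0.002, -0.002, -1.0]]
ft_force: [-3.2, -5.0, 13.1]
width: 9.1
finger_force: 30.0
```

```bash
cat > r.py <<'E'
from h import *
s=ctrl.get_state();p=s["ee_pos"]-[0,144.4,93];f=s["ft_force"]
a=np.arctan2(p[2],-p[1]);t=np.array([np.sin(a),np.cos(a)]);r=np.array([-np.cos(a),np.sin(a)])
print("theta %.4f R %.1f Ft %.2f Fr %.2f  tan unit per mm: y %.4f z %.4f w %.1f"%(a-.0253,np.hypot(p[1],p[2]),f[1:]@t,f[1:]@r,t[0]/20,-t[1]/20,s["width"]), f.round(1),s["time"])
E
python3 -m pendant '[[0,0.07,-0.24,0,0,0],[0,0.147,-0.057,0,0,0],[0,0.147,-0.057,0,0,0],[0,0,0,0,0,0],[0,0,0,0,0,0],[0,0,0,0,0,0],[0,0,0,0,0,0],[0,0,0,0,0,0],[0,0,0,0,0,0],[0,0,0,0,0,0]]';python3 r.py
```

```text
time: 9.13
ee_pos: [530.1, 60.7, 318.0]
tool_rot: [[-1.0, 0.025, 0.0], [0.025, 1.0, 0.001], [-0.0, 0.001, -1.0]]
ft_force: [4.8, 2.8, -7.5]
width: 8.8
finger_force: 30.0
theta 1.1893 R 240.1 Ft -0.03 Fr -8.01  tan unit per mm: y 0.0469 z -0.0174 w 8.8 [ 4.8  2.8 -7.5] 9.1333
```

```bash
python3 -m pendant '[[0,0.096,0.044,0,0,0],[0,0.07,-0.026,0,0,0],[0,0.07,-0.025,0,0,0],[0,0.07,-0.025,0,0,0],[0,0,0,0,0,0],[0,0,0,0,0,0],[0,0,0,0,0,0],[0,0,0,0,0,0],[0,0,0,0,0,0],[0,0,0,0,0,0]]' >/dev/null;python3 r.py
python3 -m pendant '[[0,0.07,-0.025,0,0,0],[0,0.07,-0.025,0,0,0],[0,0.07,-0.024,0,0,0],[0,0.07,-0.024,0,0,0],[0,0,0,0,0,0],[0,0,0,0,0,0],[0,0,0,0,0,0],[0,0,0,0,0,0],[0,0,0,0,0,0],[0,0,0,0,0,0]]' >/dev/null;python3 r.py
```

```text
theta 1.2109 R 240.1 Ft -1.45 Fr 6.91  tan unit per mm: y 0.0472 z -0.0164 w 9.2 [ 1.  -3.6  6. ] 9.9667
theta 1.2378 R 240.0 Ft -1.47 Fr 7.47  tan unit per mm: y 0.0477 z -0.0151 w 9.2 [ 0.8 -3.7  6.7] 10.8
```

```bash
echo 'import sys;sys.exit(1 if f[1:]@t<-3.2 else 0)'>>r.py
python3 -m pendant '[[0,0.048,-0.015,0,0,0],[0,0.048,-0.015,0,0,0],[0,0.048,-0.015,0,0,0],[0,0,0,0,0,0],[0,0,0,0,0,0],[0,0,0,0,0,0],[0,0,0,0,0,0],[0,0,0,0,0,0],[0,0,0,0,0,0],[0,0,0,0,0,0]]' >/dev/null;python3 r.py &&
python3 -m pendant '[[0,0.048,-0.0145,0,0,0],[0,0.048,-0.0145,0,0,0],[0,0.048,-0.0145,0,0,0],[0,0,0,0,0,0],[0,0,0,0,0,0],[0,0,0,0,0,0],[0,0,0,0,0,0],[0,0,0,0,0,0],[0,0,0,0,0,0],[0,0,0,0,0,0]]' >/dev/null &&python3 r.py &&
python3 -m pendant '[[0,0.048,-0.014,0,0,0],[0,0.048,-0.014,0,0,0],[0,0.048,-0.014,0,0,0],[0,0,0,0,0,0],[0,0,0,0,0,0],[0,0,0,0,0,0],[0,0,0,0,0,0],[0,0,0,0,0,0],[0,0,0,0,0,0],[0,0,0,0,0,0]]' >/dev/null &&python3 r.py &&
python3 -m pendant '[[0,0.048,-0.0135,0,0,0],[0,0.048,-0.0135,0,0,0],[0,0.048,-0.0135,0,0,0],[0,0,0,0,0,0],[0,0,0,0,0,0],[0,0,0,0,0,0],[0,0,0,0,0,0],[0,0,0,0,0,0],[0,0,0,0,0,0],[0,0,0,0,0,0]]' >/dev/null &&python3 r.py
```

```text
theta 1.2500 R 239.9 Ft -1.48 Fr 6.27  tan unit per mm: y 0.0478 z -0.0146 w 9.2 [ 0.8 -3.2  5.6] 11.6333
theta 1.2629 R 239.9 Ft -1.49 Fr 6.39  tan unit per mm: y 0.0480 z -0.0139 w 8.9 [ 1.3 -3.2  5.7] 12.4667
theta 1.2762 R 239.8 Ft -0.84 Fr 6.27  tan unit per mm: y 0.0482 z -0.0133 w 8.8 [ 0.5 -2.5  5.8] 13.3
theta 1.2886 R 239.8 Ft -1.36 Fr 6.05  tan unit per mm: y 0.0484 z -0.0127 w 9.4 [ 0.8 -2.8  5.5] 14.1333
```

```bash

python3 -m pendant '[[0,0.0485,-0.0125,0,0,0],[0,0.0485,-0.0125,0,0,0],[0,0.0485,-0.0125,0,0,0],[0,0,0,0,0,0],[0,0,0,0,0,0],[0,0,0,0,0,0],[0,0,0,0,0,0],[0,0,0,0,0,0],[0,0,0,0,0,0],[0,0,0,0,0,0]]' >/dev/null;python3 r.py &&
python3 -m pendant '[[0,0.0485,-0.012,0,0,0],[0,0.0485,-0.012,0,0,0],[0,0.0485,-0.012,0,0,0],[0,0,0,0,0,0],[0,0,0,0,0,0],[0,0,0,0,0,0],[0,0,0,0,0,0],[0,0,0,0,0,0],[0,0,0,0,0,0],[0,0,0,0,0,0]]' >/dev/null &&python3 r.py &&
python3 -m pendant '[[0,0.0485,-0.0115,0,0,0],[0,0.0485,-0.0115,0,0,0],[0,0.0485,-0.0115,0,0,0],[0,0,0,0,0,0],[0,0,0,0,0,0],[0,0,0,0,0,0],[0,0,0,0,0,0],[0,0,0,0,0,0],[0,0,0,0,0,0],[0,0,0,0,0,0]]' >/dev/null &&python3 r.py &&
python3 -m pendant '[[0,0.0488,-0.011,0,0,0],[0,0.0488,-0.011,0,0,0],[0,0.0488,-0.011,0,0,0],[0,0,0,0,0,0],[0,0,0,0,0,0],[0,0,0,0,0,0],[0,0,0,0,0,0],[0,0,0,0,0,0],[0,0,0,0,0,0],[0,0,0,0,0,0]]' >/dev/null &&python3 r.py
```

```text
theta 1.3021 R 239.7 Ft -2.16 Fr 5.58  tan unit per mm: y 0.0485 z -0.0120 w 9.0 [ 1.6 -3.4  4.9] 14.9667
theta 1.3152 R 239.6 Ft -1.48 Fr 5.61  tan unit per mm: y 0.0487 z -0.0114 w 9.2 [ 0.9 -2.7  5.1] 15.8
theta 1.3282 R 239.6 Ft -0.42 Fr 5.84  tan unit per mm: y 0.0488 z -0.0108 w 8.9 [ 0.9 -1.7  5.6] 16.6333
theta 1.3395 R 239.5 Ft -1.29 Fr 5.31  tan unit per mm: y 0.0489 z -0.0102 w 9.2 [ 0.9 -2.4  4.9] 17.4667
```

```bash

python3 -m pendant '[[0,0.049,-0.01,0,0,0],[0,0.049,-0.01,0,0,0],[0,0.049,-0.01,0,0,0],[0,0,0,0,0,0],[0,0,0,0,0,0],[0,0,0,0,0,0],[0,0,0,0,0,0],[0,0,0,0,0,0],[0,0,0,0,0,0],[0,0,0,0,0,0]]' >/dev/null;python3 r.py &&
python3 -m pendant '[[0,0.049,-0.0095,0,0,0],[0,0.049,-0.0095,0,0,0],[0,0.049,-0.0095,0,0,0],[0,0,0,0,0,0],[0,0,0,0,0,0],[0,0,0,0,0,0],[0,0,0,0,0,0],[0,0,0,0,0,0],[0,0,0,0,0,0],[0,0,0,0,0,0]]' >/dev/null &&python3 r.py &&
python3 -m pendant '[[0,0.049,-0.009,0,0,0],[0,0.049,-0.009,0,0,0],[0,0.049,-0.009,0,0,0],[0,0,0,0,0,0],[0,0,0,0,0,0],[0,0,0,0,0,0],[0,0,0,0,0,0],[0,0,0,0,0,0],[0,0,0,0,0,0],[0,0,0,0,0,0]]' >/dev/null &&python3 r.py
```

```text
theta 1.3459 R 239.5 Ft -4.18 Fr 5.63  tan unit per mm: y 0.0490 z -0.0099 w 9.0 [ 0.7 -5.2  4.7] 18.3
```

```bash

python3 -m pendant '[[0,0.049,-0.01,0,0,0],[0,0,0,0,0,0],[0,0,0,0,0,0],[0,0,0,0,0,0],[0,0,0,0,0,0],[0,0,0,0,0,0],[0,0,0,0,0,0],[0,0,0,0,0,0],[0,0,0,0,0,0],[0,0,0,0,0,0]]' >/dev/null;python3 r.py ;
python3 -m pendant '[[0,-0.049,0.01,0,0,0],[0,-0.049,0.01,0,0,0],[0,-0.049,0.01,0,0,0],[0,-0.049,0.01,0,0,0],[0,-0.049,0.01,0,0,0],[0,-0.049,0.01,0,0,0],[0,-0.049,0.01,0,0,0],[0,0,0,0,0,0],[0,0,0,0,0,0],[0,0,0,0,0,0]]' >/dev/null;python3 r.py
```

```text
theta 1.3486 R 239.5 Ft -5.02 Fr 5.96  tan unit per mm: y 0.0490 z -0.0098 w 9.1 [ 1.9 -6.1  4.9] 19.1333
theta 1.3279 R 239.5 Ft -1.56 Fr 5.64  tan unit per mm: y 0.0488 z -0.0108 w 8.6 [ 0.7 -2.7  5.2] 19.9667
```

```bash

python3 -m pendant '[[0,-0.049,0.01,0,0,0],[0,-0.049,0.011,0,0,0],[0,-0.049,0.011,0,0,0],[0,0,0,0,0,0],[0,0,0,0,0,0],[0,0,0,0,0,0],[0,0,0,0,0,0],[0,0,0,0,0,0],[0,0,0,0,0,0],[0,0,0,0,0,0]]' >/dev/null;python3 r.py
python3 - <<'E'
from h import *
p=cams.capture("scene");f=p["frame"];cv2.imwrite("pics/s3.png",f)
t=cams.capture("top")
for l in("knee","knee_front","stay_lower"):
    for n,q in(("scene",p),("top",t)):
        print(l,n,[(pix(b),round(b["score"],2)) for b in models.boxes_of(l,q)[:3]])
cv2.imwrite("pics/v3.png",np.hstack([cv2.resize(f[60:260,210:360],(450,600)),cv2.resize(t["frame"][130:300,200:330],(350,600))]))
E
```

```text
theta 1.3162 R 239.5 Ft -0.68 Fr 6.87  tan unit per mm: y 0.0487 z -0.0114 w 8.7 [ 2.6 -2.2  6.5] 20.8
knee scene [([312, 161, 337, 223], 0.53)]
knee top []
knee_front scene [([313, 156, 335, 222], 0.79)]
knee_front top []
stay_lower scene [([312, 157, 335, 220], 0.81)]
stay_lower top [([260, 160, 278, 173], 0.51)]
```

View pics/v3.png

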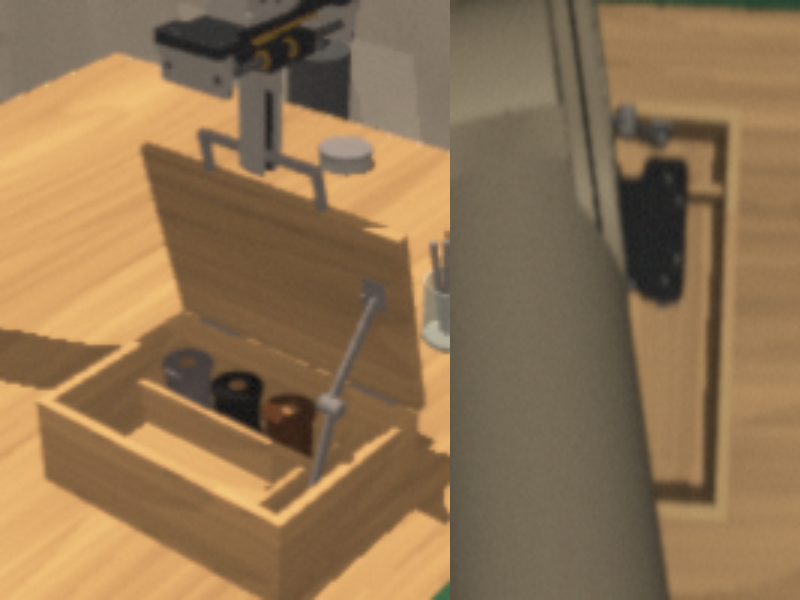

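```bash
python3 - <<'E'
from h import *
np.set_printoptions(precision=1,suppress=True)
def on(p,u,v,X):
    E=np.array(p["extrinsics"]);p["K"]=np.array(p["K"]);x,y=und(p,u,v);d=E[:3,:3].T@np.array([x,y,1]);o=-E[:3,:3].T@E[:3,3]
    return o+d*(X-o[0])/d[0]
p=cams.capture("scene");t=cams.capture("top")
for q,(u,v) in((p,(320,194.7)),(t,(276,167))):
    w=cloud(q);print(on(q,u,v,644),np.nanmedian(w[int(v)-1:int(v)+2,int(u)-1:int(u)+2].reshape(-1,3),0))
# hinge end
print(px(p,[646,140,90]),px(t,[646,144,90]))
K=on(p,320,194.7,644)
print(np.hypot(K[1]-139.6+2.4,K[2]-90))
E
```

```text
[644.   40.2 142.8] [646.1  37.1 147.4]
[644.   17.3 104.8] [653.2  16.8  61.9]
(np.float64(341.511615333721), np.float64(194.11636136567472)) (np.float64(223.28832607123937), np.float64(165.71279638705127))
110.40084924492406
```

```bash

python3 -m pendant '[[0,-0.049,0.011,0,0,0],[0,0,0,0,0,0],[0,0,0,0,0,0],[0,0,0,0,0,0],[0,0,0,0,0,0],[0,0,0,0,0,0],[0,0,0,0,0,0],[0,0,-0.5,0,0,0],[0,0,-1,0,0,0],[0,0,-1,0,0,0]]' 0.68
python3 - <<'E'
from h import *
s=ctrl.get_state();print(s["q"].round(2))
R=s["tool_rot"];p=s["ee_pos"]
goal=np.array([436,-337.5,150])
# plan: 2 calls of 10 rows; rotate sgn*0.08 per row
for sg in(-1,1):
    Rc=R.copy();d=(goal-p)/20
    print("sg",sg)
    for i in range(20):
        b=Rc.T@d/20;print([round(float(x),2) for x in b],end=" ")
        Rc=Rc@cv2.Rodrigues(np.array([0,0,sg*.0785]))[0]
    print()
E
```

```text
time: 22.13
ee_pos: [530.2, 88.2, 376.4]
tool_rot: [[-1.0, 0.025, -0.001], [0.025, 1.0, -0.0], [0.001, -0.0, -1.0]]
ft_force: [-0.1, 0.3, 0.2]
width: 30.3
finger_force: 0.0
[-0.25  0.33  0.04  1.61 -0.02  1.21  1.34]
sg -1
[0.21, -1.07, 0.57] [0.29, -1.05, 0.57] [0.37, -1.02, 0.57] [0.45, -0.99, 0.57] [0.53, -0.95, 0.57] [0.6, -0.91, 0.57] [0.67, -0.86, 0.57] [0.74, -0.8, 0.57] [0.8, -0.74, 0.57] [0.85, -0.68, 0.57] [0.9, -0.61, 0.57] [0.95, -0.54, 0.57] [0.99, -0.46, 0.57] [1.02, -0.38, 0.57] [1.05, -0.3, 0.57] [1.07, -0.22, 0.57] [1.08, -0.13, 0.57] [1.09, -0.05, 0.57] [1.09, 0.04, 0.57] [1.08, 0.12, 0.57] 
sg 1
[0.21, -1.07, 0.57] [0.12, -1.08, 0.57] [0.04, -1.09, 0.57] [-0.05, -1.09, 0.57] [-0.13, -1.08, 0.57] [-0.22, -1.07, 0.57] [-0.3, -1.05, 0.57] [-0.38, -1.02, 0.57] [-0.46, -0.99, 0.57] [-0.54, -0.95, 0.57] [-0.61, -0.9, 0.57] [-0.68, -0.85, 0.57] [-0.74, -0.8, 0.57] [-0.8, -0.74, 0.57] [-0.86, -0.67, 0.57] [-0.91, -0.6, 0.57] [-0.95, -0.53, 0.57] [-0.99, -0.45, 0.57] [-1.02, -0.37, 0.57] [-1.05, -0.29, 0.57]
```

```bash

python3 -m pendant '[[0.21,-1,0,0,0,0.98],[0.12,-1,0,0,0,0.98],[0.04,-1,0,0,0,0.98],[-0.05,-1,0,0,0,0.98],[-0.13,-1,0.7,0,0,0.98],[-0.22,-1,0.7,0,0,0.98],[-0.3,-1,0.7,0,0,0.98],[-0.38,-1,0.7,0,0,0.98],[-0.46,-0.99,0.7,0,0,0.98],[-0.54,-0.95,0.7,0,0,0.98]]'
python3 -m pendant '[[-0.61,-0.9,0.7,0,0,0.98],[-0.68,-0.85,0.7,0,0,0.98],[-0.74,-0.8,0.7,0,0,0.98],[-0.8,-0.74,0.7,0,0,0.98],[-0.86,-0.67,0.7,0,0,0.98],[-0.91,-0.6,0.7,0,0,0.98],[-0.95,-0.53,0.7,0,0,0.98],[-0.99,-0.45,0.7,0,0,0.98],[-1,-0.37,0.7,0,0,0.98],[-1,-0.29,0.7,0,0,0.98]]' 0.2
python3 - <<'E'
from h import *
s=ctrl.get_state()
print(s["q"].round(2),(s["tool_rot"].T@(np.array([436,-337,43])-s["ee_pos"])/20).round(2))
p=cams.capture("scene");t=cams.capture("top")
for q in(p,t):
    w=cloud(q)
    for b in models.boxes_of("spool",q)[:3]:
        l,tt,r,bb=pix(b);a=w[tt:bb,l:r].reshape(-1,3);a=a[(a[:,2]>52)&(a[:,2]<70)]
        print(pix(b),b["score"],len(a),(a.min(0)+a.max(0)).round(1)/2 if len(a) else "")
E
```

```text
time: 22.97
ee_pos: [486.7, -115.1, 291.9]
tool_rot: [[-0.688, 0.726, 0.001], [0.726, 0.688, 0.0], [-0.001, 0.001, -1.0]]
ft_force: [0.1, 0.3, 0.6]
width: 30.0
finger_force: 0.0
time: 23.8
ee_pos: [440.6, -326.8, 151.7]
tool_rot: [[0.026, 1.0, 0.001], [1.0, -0.026, -0.0], [-0.0, 0.001, -1.0]]
ft_force: [-1.3, -0.1, 0.1]
width: 75.3
finger_force: 0.0
[ 0.32  0.62  0.41  1.89 -0.37  0.71  0.92] [-0.52 -0.22  5.43]
[139, 260, 167, 293] 0.74 281 [ 436.5  -339.05   59.05]
[400, 252, 428, 270] 0.56 289 [ 433.55 -337.15   59.95]
```

```bash

python3 -m pendant '[[-0.47,-0.22,0.5,0,0,0],[0,0,1,0,0,0],[0,0,1,0,0,0],[0,0,1,0,0,0],[0,0,1,0,0,0],[0,0,0.6,0,0,0],[0,0,0.43,0,0,0],[0,0,0,0,0,0],[0,0,0,0,0,0],[0,0,0,0,0,0]]'
python3 -m pendant '[[0,0,0,0,0,0],[0,0,0,0,0,0],[0,0,0,0,0,0],[0,0,0,0,0,0],[0,0,0,0,0,0],[0,0,0,0,0,0],[0,0,0,0,0,0],[0,0,0,0,0,0],[0,0,0,0,0,0],[0,0,0,0,0,0]]' 1
```

```text
time: 24.83
ee_pos: [436.3, -335.1, 42.0]
tool_rot: [[0.022, 1.0, 0.001], [1.0, -0.022, -0.001], [-0.001, 0.001, -1.0]]
ft_force: [0.6, -0.0, -1.0]
width: 75.3
finger_force: 0.0
time: 25.67
ee_pos: [435.6, -334.9, 41.2]
tool_rot: [[0.022, 1.0, 0.0], [1.0, -0.022, -0.0], [-0.0, 0.0, -1.0]]
ft_force: [-0.8, 0.6, 5.4]
width: 48.3
finger_force: 30.0
```

```bash

python3 -m pendant '[[0,0,-0.5,0,0,0],[0,0,-1,0,0,0],[0.6,0.1,-1,0,0,0],[1,0.2,-1,0,0,0],[1,0.2,-1,0,0,0],[1,0.2,-1,0,0,0],[1,0.2,-0.45,0,0,0],[1,0.2,0,0,0,0],[1,0.2,0,0,0,0],[1,0.2,0,0,0,0]]'
python3 -m pendant '[[1,0.2,0,0,0,0],[1,0.2,0,0,0,0],[1,0.2,0,0,0,0],[1,0.2,0,0,0,0],[1,0.2,0,0,0,0],[1,0.1,0,0,0,0],[0.9,0.1,0,0,0,0],[0.8,0.04,0,0,0,0],[0.7,0,0,0,0,0],[0.47,0,0,0,0,0]]'
python3 - <<'E'
from h import *
im=[]
s=ctrl.get_state();print(s["ee_pos"].round(1),s["width"],s["ft_force"].round(1))
p=cams.capture("scene");t=cams.capture("top")
for q in(p,t):
    w=cloud(q)
    for b in models.boxes_of("spool",q)[:3]:
        print(pix(b),round(b["score"],2))
cv2.imwrite("pics/v4.png",np.hstack([cv2.resize(p["frame"][60:280,200:375],(477,600)),cv2.resize(t["frame"][130:300,230:320],(318,600))]))
E
```

```text
time: 26.5
ee_pos: [468.9, -182.3, 160.6]
tool_rot: [[0.022, 1.0, 0.0], [1.0, -0.022, 0.0], [0.0, 0.0, -1.0]]
ft_force: [-0.9, 0.2, -0.0]
width: 48.6
finger_force: 30.0
time: 27.33
ee_pos: [497.3, -4.8, 160.1]
tool_rot: [[0.02, 1.0, -0.001], [1.0, -0.02, 0.001], [0.001, -0.001, -1.0]]
ft_force: [-0.4, 0.6, -0.6]
width: 48.7
finger_force: 30.0
[497.3  -4.8 160.1] 48.68936692468325 [-0.4  0.6 -0.6]
[254, 165, 272, 194] 0.84
[224, 99, 351, 264] 0.67
```

View pics/v4.png

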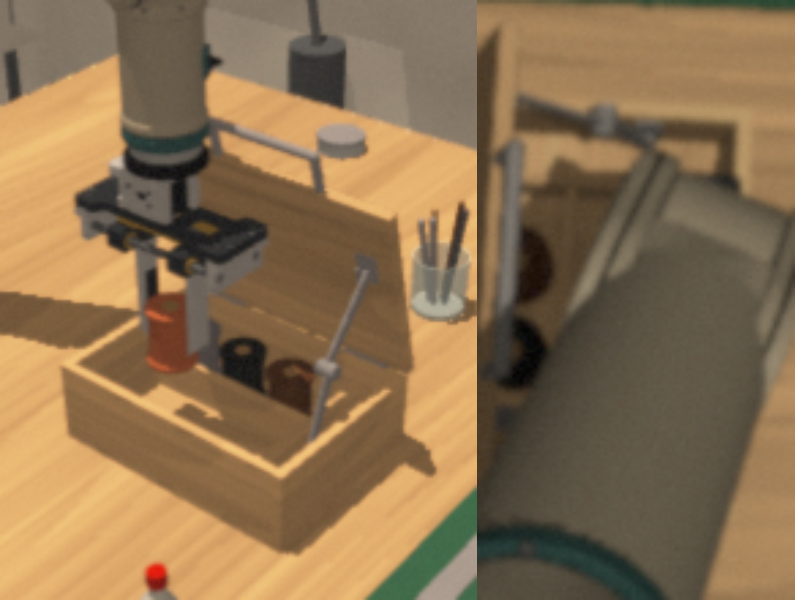

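```bash

python3 -m pendant '[[0,0,0.6,0,0,0],[0,0,0.9,0,0,0],[0,0,0.9,0,0,0],[0,0,0.9,0,0,0],[0,0,0.8,0,0,0],[0,0,0.6,0,0,0],[0,0,0.4,0,0,0],[0,0,0.2,0,0,0],[0,0,0.08,0,0,0],[0,0,0,0,0,0]]'
```

```text
time: 28.37
ee_pos: [497.7, -7.2, 52.5]
tool_rot: [[0.023, 1.0, 0.0], [1.0, -0.023, -0.0], [-0.0, 0.0, -1.0]]
ft_force: [0.1, -0.1, -0.5]
width: 48.2
finger_force: 30.0
```

```bash

python3 -m pendant '[[0,0,0.05,0,0,0],[0,0,0,0,0,0],[0,0,0,0,0,0],[0,0,0,0,0,0],[0,0,0,0,0,0],[0,0,0,0,0,0],[0,0,0,0,0,0],[0,0,0,0,0,0],[0,0,0,0,0,0],[0,0,0,0,0,0]]' >/dev/null
python3 -m pendant '[[0,0,0,0,0,0],[0,0,0,0,0,0],[0,0,0,0,0,0],[0,0,0,0,0,0],[0,0,0,0,0,0],[0,0,-0.3,0,0,0],[0,0,-1,0,0,0],[0,0,-1,0,0,0],[0,0,-1,0,0,0],[0,0,-1,0,0,0]]' 0.25
python3 - <<'E'
from h import *
np.set_printoptions(precision=1,suppress=True)
def ray(p,u,v):
    E=np.array(p["extrinsics"]);p["K"]=np.array(p["K"]);x,y=und(p,u,v);d=E[:3,:3].T@np.array([x,y,1]);return -E[:3,:3].T@E[:3,3],d
s=ctrl.get_state();print(s["q"].round(2))
p=cams.capture("scene");t=cams.capture("top")
cv2.imwrite("pics/s5.png",p["frame"]);
for q,(u,v) in((p,(320,194.8)),(t,(264.8,164))):
    o,d=ray(q,u,v);print(o+d*(645-o[0])/d[0], "z143:",o+d*(143-o[2])/d[2])
for b in models.boxes_of("spool",p)[:3]+models.boxes_of("spool",t)[:2]: print(pix(b),round(b["score"],2))
cv2.imwrite("pics/v5.png",np.hstack([cv2.resize(p["frame"][90:270,220:370],(500,600)),cv2.resize(t["frame"][140:250,235:290],(300,600))]))
E
```

```text
time: 30.03
ee_pos: [497.3, -6.8, 138.7]
tool_rot: [[0.022, 1.0, -0.0], [1.0, -0.022, -0.0], [-0.0, -0.0, -1.0]]
ft_force: [0.5, -0.1, 0.2]
width: 70.6
finger_force: 0.0
[-0.3  0.6  0.5  2.  -0.4  0.6  0.4]
[645.   38.8 143.7] z143: [644.4  39.6 143. ]
[645.   43.9 130.5] z143: [642.4  43.7 143. ]
[252, 202, 274, 216] 0.69
```

View pics/v5.png

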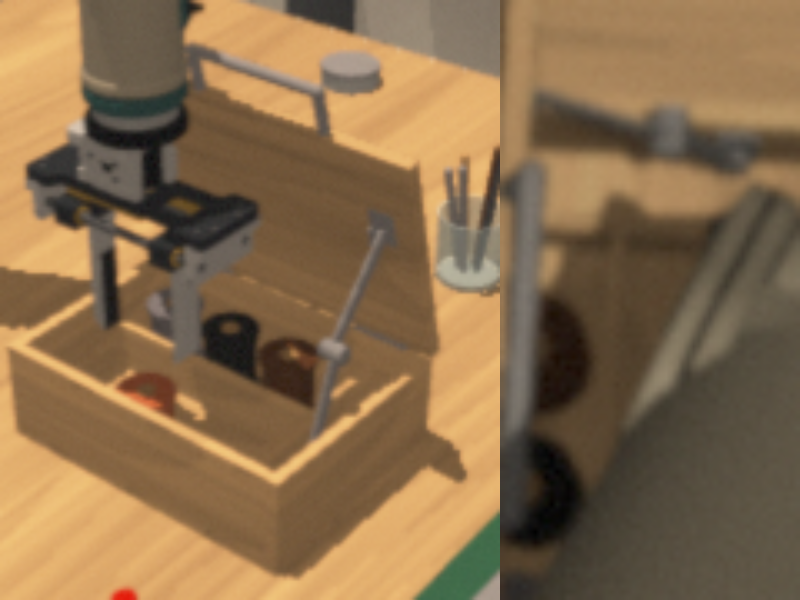

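```bash

python3 -m pendant '[[0.35,0.5,-1,0,0.5,0],[0.35,0.75,-1,0,1,0],[0,0.75,0,0,1,0],[0,0.75,0,0,1,0],[0,0.75,0,0,1,0],[0,0.75,0,0,1,0],[0,0.75,0,0,1,0],[0,0.75,0,0,1,0],[0,0.75,0,0,1,0],[0,0.75,0,0,1,0]]' 1
python3 - <<'E'
from h import *
s=ctrl.get_state();print(s["q"].round(2),s["joint_velocities"].round(2))
E
```

```text
time: 31.07
ee_pos: [643.1, 2.7, 176.6]
tool_rot: [[0.018, 1.0, 0.015], [0.721, -0.024, 0.692], [0.692, -0.001, -0.721]]
ft_force: [0.5, -0.9, -0.3]
width: 7.3
finger_force: 0.0
[ 0.27  0.85  0.09  1.54 -0.85  1.22  0.82] [ 0.5   0.59 -0.37 -0.69 -0.38  0.73  0.2 ]
```

```bash
python3 - <<'E'
from h import *
p=cams.capture("scene");p=cams.capture("scene");t=cams.capture("top");s=ctrl.get_state()
z=s["tool_rot"][:,2];tip=s["ee_pos"]+22*z;print(s["ee_pos"].round(1),z.round(3),tip.round(1),s["width"])
K=np.array([644,43.5,143])
for n,q in(("scene",p),("top",t)):
    for X,c in((tip,(0,0,255)),):
        u,v=px(q,X);print(n,round(u,1),round(v,1))
    print(np.round(px(q,K),1))
a=cv2.resize(p["frame"][150:230,270:370],(500,400),interpolation=cv2.INTER_CUBIC);b=cv2.resize(t["frame"][135:215,245:305],(300,400),interpolation=cv2.INTER_CUBIC)
cv2.imwrite("pics/v6.png",np.hstack([a,b]))
E
```

```text
[641.9   1.5 174.4] [ 0.014  0.689 -0.725] [642.2  16.7 158.5] 0.8632419284599161
scene 314.0 193.6
[320.8 194. ]
top 276.7 163.1
[264.9 163.3]
```

View pics/v6.png

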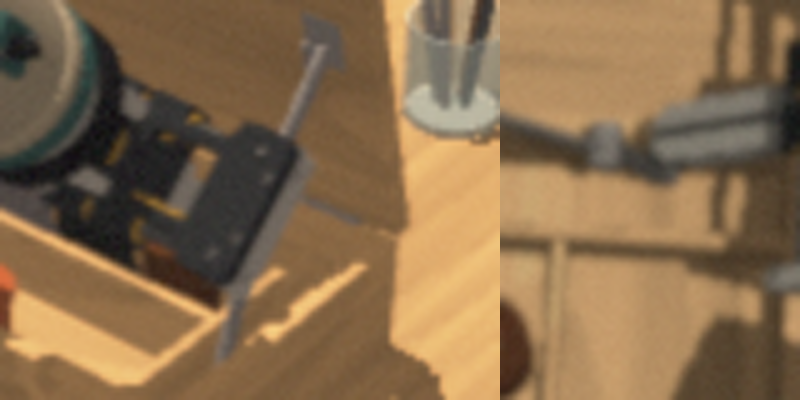

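```bash

python3 -m pendant '[[0.42,-0.06,0,0,0,0],[0,0,0.2,0,0,0],[0,0,0.2,0,0,0],[0,0,0.2,0,0,0],[0,0,0.2,0,0,0],[0,0,0.05,0,0,0],[0,0,0.05,0,0,0],[0,0,0,0,0,0],[0,0,0,0,0,0],[0,0,0,0,0,0]]'
cat > k.py <<'E'
from h import *
s=ctrl.get_state();R=s["tool_rot"];tip=s["ee_pos"]+22*R[:,2]
K=s["ee_pos"]+30*R[:,2];F=s["ft_force"]
print("K if touching",K.round(1),"dist %.1f"%np.hypot(K[1]-142,K[2]-90),"phi %.3f"%np.arctan2(K[1]-12,K[2]-55.5),"rho %.1f"%np.hypot(K[1]-12,K[2]-55.5),"F tool",(R.T@F).round(1),"q",s["q"].round(2))
E
python3 k.py
```

```text
time: 32.05
ee_pos: [642.1, 21.5, 170.5]
tool_rot: [[0.016, 1.0, 0.016], [0.725, -0.022, 0.689], [0.689, 0.0, -0.725]]
ft_force: [-0.6, -0.3, -0.1]
width: 0.7
finger_force: 0.0
K if touching [642.6  42.1 148.7] dist 115.9 phi 0.313 rho 98.0 F tool [-0.3 -0.6 -0.1] q [ 0.25  0.84  0.08  1.56 -0.87  1.18  0.82]
```

```bash

python3 -m pendant '[[-0.145,0,0,0,0,0],[0,0,0.1,0,0,0],[0,0,0.1,0,0,0],[0,0,0.05,0,0,0],[0.05,0,0.105,0,0,0],[0.05,0,0.105,0,0,0],[0,0,0,0,0,0],[0,0,0,0,0,0],[0,0,0,0,0,0],[0,0,0,0,0,0]]' >/dev/null
python3 k.py
```

```text
K if touching [642.6  48.2 141.4] dist 107.0 phi 0.399 rho 93.3 F tool [-1.   0.2 -1.3] q [ 0.24  0.85  0.08  1.57 -0.87  1.17  0.82]
```

```bash

python3 -m pendant '[[0.089,0,0.215,0,0,0],[0.078,0,0.219,0,0,0],[0.067,0,0.223,0,0,0],[0.055,0,0.226,0,0,0],[0,0,0,0,0,0],[0,0,0,0,0,0],[0,0,0,0,0,0],[0,0,0,0,0,0],[0,0,0,0,0,0],[0,0,0,0,0,0]]' >/dev/null
python3 k.py
python3 -m pendant '[[0.044,0,0.228,0,0,0],[0.033,0,0.23,0,0,0],[0.021,0,0.232,0,0,0],[0.01,0,0.232,0,0,0],[0,0,0,0,0,0],[0,0,0,0,0,0],[0,0,0,0,0,0],[0,0,0,0,0,0],[0,0,0,0,0,0],[0,0,0,0,0,0]]' >/dev/null
python3 k.py
python3 - <<'E'
from h import *
t=cams.capture("top");p=cams.capture("scene")
for l in("handle","knee"):
  for q in(p,t): print(l,[(pix(b),round(b["score"],2)) for b in models.boxes_of(l,q)[:2]])
a=cv2.resize(p["frame"][80:230,240:370],(450,520),interpolation=cv2.INTER_CUBIC);b=cv2.resize(t["frame"][135:230,220:305],(350,520),interpolation=cv2.INTER_CUBIC)
cv2.imwrite("pics/v7.png",np.hstack([a,b[:, :350]]))
E
```

```text
K if touching [642.9  64.5 132.7] dist 88.5 phi 0.597 rho 93.4 F tool [-0.6  0.1 -0.8] q [ 0.22  0.86  0.07  1.59 -0.89  1.14  0.83]
K if touching [643.3  76.2 118.5] dist 71.7 phi 0.794 rho 90.0 F tool [-6.7 -0.3 -0.5] q [ 0.21  0.87  0.06  1.61 -0.91  1.1   0.84]
handle [([273, 107, 351, 198], 0.62), ([225, 107, 351, 263], 0.35)]
handle [([214, 141, 255, 275], 0.58)]
knee [([318, 164, 332, 222], 0.58)]
knee []
```

View pics/v7.png

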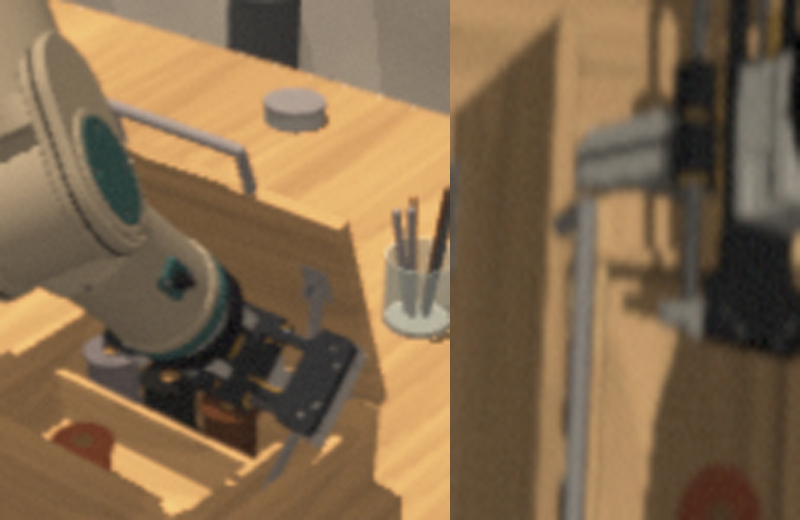

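```bash

python3 -m pendant '[[-0.1,0,-0.1,0,0,0],[-0.1,0,-0.3,0,0,0],[0,0,-0.6,0,0,0],[0,0,-1,0,0,0],[0,0,-1,0,0,0],[0,0,-1,0,0,0],[0,0,-1,0,0,0],[0,0,-1,0,0,0],[0,0,-1,0,0,0],[0,0,-1,0,0,0]]'
python3 - <<'E'
from h import *
np.set_printoptions(precision=1,suppress=True)
t=cams.capture("top");p=cams.capture("scene")
np.savez("t8.npz",**t);np.savez("p8.npz",**p)
print(ctrl.get_state()["q"].round(2))
a=cv2.resize(p["frame"][80:230,240:370],(450,520),interpolation=cv2.INTER_CUBIC);b=cv2.resize(t["frame"][135:275,210:305],(350,520),interpolation=cv2.INTER_CUBIC)
cv2.imwrite("pics/v8.png",np.hstack([a,b]))
for q in(p,t):
    w=cloud(q).reshape(-1,3);w=w[(w[:,0]>470)&(w[:,0]<590)&(w[:,2]>290)&(w[:,2]<345)&(w[:,1]>20)&(w[:,1]<140)]
    if len(w): print(len(w),np.median(w,0),w.max(0),w.min(0), np.median(w[w[:,2]>w[:,2].max()-10],0))
E
```

```text
time: 35.68
ee_pos: [640.2, -55.3, 257.7]
tool_rot: [[0.015, 1.0, 0.015], [0.724, -0.021, 0.69], [0.69, 0.001, -0.724]]
ft_force: [0.1, 0.4, -0.9]
width: 0.4
finger_force: 0.0
[ 0.3  0.8  0.1  1.4 -0.8  1.4  0.7]
192 [528.4  61.4 315.6] [589.5  77.4 320.8] [470.3  55.9 290.1] [531.3  61.  316.7]
348 [531.   65.9 318.1] [590.   79.9 324.1] [470.1  59.8 291.7] [529.3  65.7 318.3]
```

View pics/v8.png

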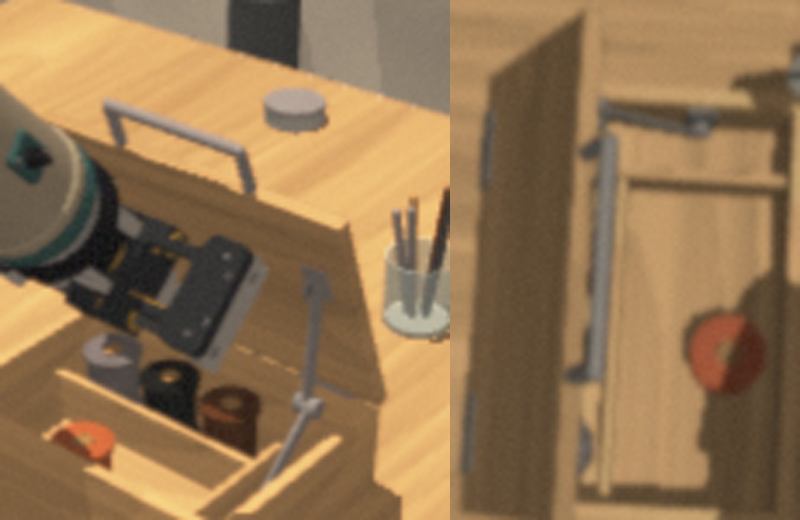

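```bash
python3 - <<'E'
from h import *
from scipy.spatial.transform import Rotation as Ro
s=ctrl.get_state();R=s["tool_rot"];p=s["ee_pos"]
yg=np.array([.022,1,0]);yg/=np.linalg.norm(yg);z=np.array([0,0,-1.]);G=np.stack([np.cross(yg,z),yg,z],1)
rv=Ro.from_matrix(R.T@G).as_rotvec();print((rv/.08).round(2))
n=20;st=Ro.from_rotvec(rv/n).as_matrix();Rc=R.copy();wp=[np.array([585,-40,385]),np.array([529,66,385])]
cur=p.copy()
for i in range(n):
    d=(wp[0]-p)/10 if i<10 else (wp[1]-wp[0])/10
    print([float(x) for x in (Rc.T@d/20).round(2)]+[float(x) for x in (rv/n/.08).round(2)]);Rc=Rc@st
E
```

```text
[  7.46  -7.35 -18.62]
[0.5, -0.28, -0.4, 0.37, -0.37, -0.93]
[0.5, -0.26, -0.41, 0.37, -0.37, -0.93]
[0.51, -0.23, -0.42, 0.37, -0.37, -0.93]
[0.51, -0.21, -0.43, 0.37, -0.37, -0.93]
[0.52, -0.18, -0.44, 0.37, -0.37, -0.93]
[0.52, -0.15, -0.45, 0.37, -0.37, -0.93]
[0.51, -0.13, -0.46, 0.37, -0.37, -0.93]
[0.51, -0.11, -0.47, 0.37, -0.37, -0.93]
[0.5, -0.08, -0.48, 0.37, -0.37, -0.93]
[0.49, -0.06, -0.49, 0.37, -0.37, -0.93]
[0.53, 0.16, 0.24, 0.37, -0.37, -0.93]
[0.52, 0.21, 0.22, 0.37, -0.37, -0.93]
[0.51, 0.25, 0.19, 0.37, -0.37, -0.93]
[0.49, 0.29, 0.17, 0.37, -0.37, -0.93]
[0.47, 0.34, 0.15, 0.37, -0.37, -0.93]
[0.45, 0.37, 0.12, 0.37, -0.37, -0.93]
[0.43, 0.41, 0.1, 0.37, -0.37, -0.93]
[0.4, 0.44, 0.07, 0.37, -0.37, -0.93]
[0.36, 0.47, 0.05, 0.37, -0.37, -0.93]
[0.33, 0.5, 0.02, 0.37, -0.37, -0.93]
```

```bash

python3 -m pendant '[[0.5,-0.28,-0.4,0.37,-0.37,-0.93],[0.5,-0.26,-0.41,0.37,-0.37,-0.93],[0.51,-0.23,-0.42,0.37,-0.37,-0.93],[0.51,-0.21,-0.43,0.37,-0.37,-0.93],[0.52,-0.18,-0.44,0.37,-0.37,-0.93],[0.52,-0.15,-0.45,0.37,-0.37,-0.93],[0.51,-0.13,-0.46,0.37,-0.37,-0.93],[0.51,-0.11,-0.47,0.37,-0.37,-0.93],[0.5,-0.08,-0.48,0.37,-0.37,-0.93],[0.49,-0.06,-0.49,0.37,-0.37,-0.93]]' 0.68
python3 -m pendant '[[0.53,0.16,0.24,0.37,-0.37,-0.93],[0.52,0.21,0.22,0.37,-0.37,-0.93],[0.51,0.25,0.19,0.37,-0.37,-0.93],[0.49,0.29,0.17,0.37,-0.37,-0.93],[0.47,0.34,0.15,0.37,-0.37,-0.93],[0.45,0.37,0.12,0.37,-0.37,-0.93],[0.43,0.41,0.1,0.37,-0.37,-0.93],[0.4,0.44,0.07,0.37,-0.37,-0.93],[0.36,0.47,0.05,0.37,-0.37,-0.93],[0.33,0.5,0.02,0.37,-0.37,-0.93]]'
python3 - <<'E'
from h import *
t=cams.capture("scene");s=ctrl.get_state();print(s["ee_pos"].round(1),s["tool_rot"].round(3).tolist(),s["width"],s["q"].round(2))
w=cloud(t).reshape(-1,3);w=w[(w[:,0]>470)&(w[:,0]<590)&(w[:,2]>290)&(w[:,2]<330)&(w[:,1]>20)&(w[:,1]<140)];print(len(w),np.median(w,0).round(1))
E
```

```text
time: 36.62
ee_pos: [583.6, -35.7, 382.9]
tool_rot: [[-0.688, 0.71, -0.152], [0.626, 0.686, 0.37], [0.367, 0.16, -0.916]]
ft_force: [0.1, 0.3, -0.6]
width: 30.0
finger_force: 0.0
time: 37.45
ee_pos: [527.0, 70.5, 382.7]
tool_rot: [[-1.0, 0.016, -0.0], [0.016, 1.0, 0.002], [0.0, 0.002, -1.0]]
ft_force: [-0.9, -0.2, -0.2]
width: 30.1
finger_force: 0.0
[524.8  75.1 383.1] [[-1.0, 0.006, -0.0], [0.006, 1.0, 0.004], [0.0, 0.004, -1.0]] 30.02809616962249 [-0.14  0.31 -0.07  1.61  0.02  1.22  1.35]
189 [526.3  61.4 315.4]
```

```bash

python3 -m pendant '[[-0.2,-0.45,0,0,0,0.2],[0,0,0.2,0,0,0],[0,0,0.6,0,0,0],[0,0,0.6,0,0,0],[0,0,0.6,0,0,0],[0,0,0.6,0,0,0],[0,0,0.5,0,0,0],[0,0,0.23,0,0,0],[0,0,0,0,0,0],[0,0,0,0,0,0]]'; python3 r.py
```

```text
time: 38.33
ee_pos: [532.2, 59.1, 316.4]
tool_rot: [[-0.999, 0.04, -0.001], [0.04, 0.999, 0.003], [0.001, 0.003, -1.0]]
ft_force: [0.4, 1.1, -0.3]
width: 30.2
finger_force: 0.0
theta 1.1807 R 239.1 Ft 0.89 Fr -0.68  tan unit per mm: y 0.0467 z -0.0178 w 30.2 [ 0.4  1.1 -0.3] 38.3333
```

```bash

python3 -m pendant '[[0.1,0.17,0,0,0,-0.2],[0,0.16,0,0,0,0],[0,0,0,0,0,0],[0,0,0,0,0,0],[0,0,0,0,0,0],[0,0,0,0,0,0],[0,0,0,0,0,0],[0,0,0,0,0,0],[0,0,0,0,0,0],[0,0,0,0,0,0]]'; python3 r.py
python3 -m pendant '[[0,0,0,0,0,0],[0,0,0,0,0,0],[0,0,0,0,0,0],[0,0,0,0,0,0],[0,0,0,0,0,0],[0,0,0,0,0,0],[0,0,0,0,0,0],[0,0,0,0,0,0],[0,0,0,0,0,0],[0,0,0,0,0,0]]' 1; python3 r.py
```

```text
time: 39.17
ee_pos: [530.2, 66.2, 316.5]
tool_rot: [[-1.0, 0.023, -0.0], [0.023, 1.0, 0.003], [0.0, 0.003, -1.0]]
ft_force: [-0.8, 0.6, -0.6]
width: 30.2
finger_force: 0.0
theta 1.2087 R 236.8 Ft 0.37 Fr -0.71  tan unit per mm: y 0.0472 z -0.0165 w 30.2 [-0.8  0.6 -0.6] 39.1667
time: 40.0
ee_pos: [530.2, 66.0, 316.5]
tool_rot: [[-1.0, 0.023, -0.0], [0.023, 1.0, 0.003], [0.0, 0.003, -1.0]]
ft_force: [-0.5, -0.5, 0.0]
width: 9.1
finger_force: 30.0
theta 1.2083 R 236.8 Ft -0.49 Fr 0.20  tan unit per mm: y 0.0472 z -0.0165 w 9.1 [-0.5 -0.5  0. ] 40.0
```

```bash

python3 -m pendant '[[0,-0.554,0.21,0,0,0],[0,-0.543,0.237,0,0,0],[0,-0.53,0.264,0,0,0],[0,-0.517,0.29,0,0,0],[0,-0.501,0.316,0,0,0],[0,-0.485,0.34,0,0,0],[0,-0.467,0.364,0,0,0],[0,-0.449,0.387,0,0,0],[0,-0.429,0.409,0,0,0],[0,-0.408,0.43,0,0,0]]' >/dev/null; python3 r.py
```

```text
theta 0.7015 R 236.6 Ft 0.94 Fr 0.09  tan unit per mm: y 0.0332 z -0.0374 w 9.2 [-1.7  0.6  0.8] 40.8333
```

```bash

python3 -m pendant '[[0,-0.386,0.45,0,0,0],[0,-0.363,0.468,0,0,0],[0,-0.339,0.486,0,0,0],[0,-0.314,0.502,0,0,0],[0,-0.289,0.517,0,0,0],[0,-0.262,0.531,0,0,0],[0,-0.236,0.544,0,0,0],[0,-0.208,0.555,0,0,0],[0,-0.18,0.564,0,0,0],[0,-0.152,0.573,0,0,0]]' >/dev/null; python3 r.py
```

```text
theta 0.2006 R 236.7 Ft -0.21 Fr -0.27  tan unit per mm: y 0.0112 z -0.0487 w 8.7 [-2.1  0.2 -0.3] 41.6667
```

```bash

python3 -m pendant '[[0,-0.123,0.58,0,0,0],[0,-0.094,0.585,0,0,0],[0,-0.05,0.4,0,0,0],[0,-0.03,0.3,0,0,0],[0,-0.025,0.25,0,0,0],[0,-0.02,0.2,0,0,0],[0,0,0,0,0,0],[0,0,0,0,0,0],[0,0,0,0,0,0],[0,0,0,0,0,0]]' >/dev/null; python3 r.py
```

```text
theta 0.0088 R 236.9 Ft -3.66 Fr 1.53  tan unit per mm: y 0.0017 z -0.0500 w 8.9 [-4.3 -1.7 -3.6] 42.5
```

```bash

python3 -m pendant '[[0,0,0.1,0,0,0],[0,0,0.05,0,0,0],[0,0,0,0,0,0],[0,0,0,0,0,0],[0,0,0,0,0,0],[0,0,0,0,0,0],[0,0,0,0,0,0],[0,0,0,0,0,0],[0,0,0,0,0,0],[0,0,0,0,0,0]]' >/dev/null; python3 r.py
```

```text
theta -0.0046 R 237.0 Ft -1.60 Fr 1.45  tan unit per mm: y 0.0010 z -0.0500 w 9.0 [-4.1 -1.5 -1.6] 43.3333
```

```bash

python3 -m pendant '[[0,0,0.1,0,0,0],[0,0,0,0,0,0],[0,0,0,0,0,0],[0,0,0,0,0,0],[0,0,0,0,0,0],[0,0,0,0,0,0],[0,0,0,0,0,0],[0,0,0,0,0,0],[0,0,0,0,0,0],[0,0,0,0,0,0]]' >/dev/null; python3 r.py
python3 -m pendant '[[0,0,0,0,0,0],[0,0,0,0,0,0],[0,0,0,0,0,0],[0,0,0,0,0,0],[0,0,0,0,0,0],[0,0,0,0,0,0],[0,0,-0.2,0,0,0],[0,0,-0.5,0,0,0],[0,0,-0.8,0,0,0],[0,0,-1,0,0,0]]' 0.68
python3 -m pendant '[[0,-1,-1,0,0,0],[0,-1,-1,0,0,0],[0,-1,-1,0,0,0],[0,-1,-0.5,0,0,0],[0,-1,0,0,0,0],[0,-1,0,0,0,0],[0,-0.5,0,0,0,0],[0,0,0,0,0,0],[0,0,0,0,0,0],[0,0,0,0,0,0]]'
python3 - <<'E'
from h import *
p=cams.capture("scene");t=cams.capture("top")
for q in(p,t):
    w=cloud(q).reshape(-1,3);m=(abs(w[:,0]-530)<120)
    a=w[m&(w[:,1]>100)&(w[:,1]<130)&(w[:,2]>60)];b=w[m&(w[:,1]>-50)&(w[:,1]<-25)&(w[:,2]>60)&(w[:,2]<130)];print(np.median(a[:,2]),np.median(b[:,2]))
a=cv2.resize(p["frame"][110:330,120:400],(400,314));b=cv2.resize(t["frame"][110:330,90:450],(400,244))
c=np.zeros((314,800,3),np.uint8);c[:,:400]=a;c[:244,400:]=b;cv2.imwrite("pics/v9.png",c)
E
```

```text
theta -0.0090 R 236.9 Ft 7.67 Fr 3.53  tan unit per mm: y 0.0008 z -0.0500 w 9.0 [-6.3 -3.4  7.7] 44.1667
time: 45.0
ee_pos: [526.0, -92.2, 146.4]
tool_rot: [[-1.0, 0.022, -0.002], [0.022, 1.0, 0.003], [0.002, 0.003, -1.0]]
ft_force: [0.6, -0.9, 0.4]
width: 30.1
finger_force: 0.0
time: 45.83
ee_pos: [523.8, -220.8, 215.6]
tool_rot: [[-1.0, 0.021, -0.0], [0.021, 1.0, 0.004], [0.0, 0.004, -1.0]]
ft_force: [-0.6, 0.5, 0.0]
width: 30.3
finger_force: 0.0
101.61797160021453 101.65698499926008
103.14796609420921 102.85225700464001
```

View pics/v9.png

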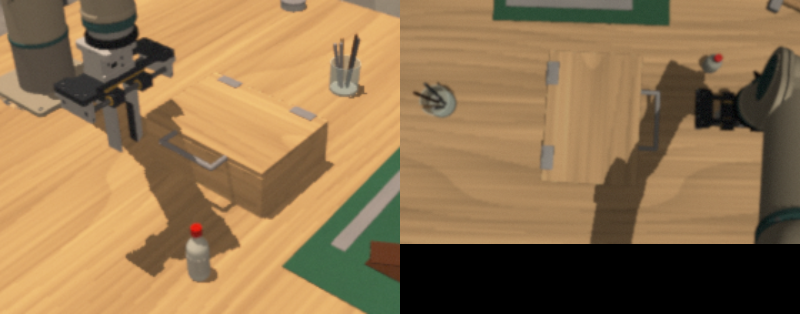

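The pictures show the lid fully shut and level, at the same height front and rear. The glue bottle (scene crop 198,255) and the jar (345,75) are unmoved, and the gripper is clear.

```bash
python3 -c "
from plant import finish_job
print(finish_job())"
```

```text
the job is handed in; nothing more can be done
None
```

I handed the job in at about 46 s: the spool was last seen upright in the front trough before the lid closed, the stay locked and later folded, and the lid is shut; no verdict on the result came back.

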